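Weigh the garlic on the sprung hook scale

ROBOT

A 6-joint arm with a two-finger parallel gripper is mounted at the origin on the work surface; the furniture and walls round the work are solid. World frame = base frame: x ahead of the robot, y to its left, z up, the work surface at z = 0. Lengths are in mm, angles in rad, forces in N, time in s.
With the tool pointing down it reaches from about 400 to 925 mm from the base axis. Payload 12.5 kg.
Tool frame: the origin (TCP) lies at the very end of the fingers, on their centre line; the grasp point (between the pads) lies 19 mm behind it; z points along the fingers, y is the line along which they close (so a half turn about z gives the same grasp; the last joint's range is limited). The gripper opens to 95 mm and grips with 3 to 60 N. Pads are 20 mm wide; open, the fingers measure 119 mm over their backs; the gripper's body (75 mm by 180 mm) begins 59 mm behind the grasp point.
Start: joints at [-1.321, 0.491, 1.559, -0, 1.092, -0.106], TCP at [217.737, -585.868, 177.661] pointing down, gripper open.
Joint ranges: [-3.1, 3.1], [-0.84, 2.19], [0.05, 2.79], [-1.13, 4.28], [0.06, 2.93], [-2.69, 2.69]. Speed limits (rad/s): [2.22, 2.22, 2.79, 3.14, 3.14, 3.14].

INTERFACE

Orientations are given as [roll, pitch, yaw] about the fixed x, y, z axes, in that order (R = Rz(yaw) Ry(pitch) Rx(roll)).
In Python, from cell import state, imaging, env, spot_in, mark_of gives the robot as it stands. The module is installed in compiled form; this text tells all that it offers.
- The arm moves only by the tool step_arm, never from a script. Its argument "increments" is a list of rows, each an object with "slide": the shift along the tool's x, y, z in m, a list of three; "roll": the turn about the tool's z in rad. A call has 1 to 5 rows; each row is the pose to reach, as a shift and turn from the pose commanded when the call began, along the tool's axes at that moment; what a row does not reach only later rows make up. A row lasts 1/8 s, in which the tool goes at most 62.5 mm and 10.7 degrees, less where a joint would pass 70% of its speed; a pose out of reach is approached as far as the arm can. A call with a gripper value outside its range is refused whole. "fingers" is the opening, from 0 (shut) to 1 (fully open), set as the call begins (left out, the last holds). The fingers move at their own pace and stop on an object; the grip force is fixed at half the most. Time passes only in rows, so rows that repeat a pose let the fingers close. It gives the time, the measured TCP pose, the force, the opening and the grip force at its end, in the units of the state.
- state(): the state, without advancing time (a new reading comes with each control period).
- imaging.read_camera(name): name is "scene" or "top" or "wrist"; returns a dict with "color" (400x640x3 uint8, red, green, blue), "z_map" (400x640 float32, mm along the optical axis (not along the pixel's ray), 0 where there is no reading), "intrinsics" (3x3 intrinsics, pixels), "distortion" ([k1, k2, p1, p2, k3] as OpenCV has them; the pictures are not rectified), "camera_from_world" (4x4, takes a point from world to camera coordinates). Camera axes: x right, y up, looking along -z (the intrinsics and any distortion apply to the point x, -y, -z); pixel columns grow to the right and rows downward; lengths in mm; the calibration is good to about 2 mm. A picture is of the moment at which its call begins.
- env.job_done(): hands the job in; it is judged then, once.
Trained networks look in the newest picture that a camera, given by its name, has taken for a name from the list of things; names that differ only in an ending like _2 or _b are one class to them, and where a whole thing is asked for, a point or a joint stands for the part that bears it (a point fixed in the world has none). Each returns a list of dicts, best first, with "confidence" (0 to 1); they miss things now and then, are a little off and sometimes report something else, mostly with a low value. They report only what shows in the picture. A call takes as long as a camera call. They do not tell look-alikes from the thing itself.
- spot_in(camera, target): "bbox" ([left, top, right, bottom] in pixels, round what is visible of it).
- mark_of(camera, target): "uv" ([column, row] in pixels: a listed point, or the origin of a listed thing).
The state is a dict: "t": time; "joints": joint angles; "qvel": joint speeds; "tau": joint torques, N m; "eef_pos": TCP position; "tcp_rot": TCP orientation; "ft_force": force on the tool from outside, world axes, zero at the start; "moment": the same for the moment, N m; "opening": opening from 0.0 (shut) to 1.0 (fully open); "grip_force": force on a finger pad.
Only numpy, scipy, OpenCV 4.12 (cv2) and the standard library are available. Lean on these libraries where they do the work, as an engineer would, in place of code of your own. Each camera call takes 0.05 s, during which the arm holds its last target. There are 200 camera calls.

TASK

Weigh the garlic: pick up the steel weighing pan with the garlic in it by its wooden grip and hang its wire bail in the hook of the green spring scale. The hook dips as it takes the load, so ease the pan down slowly until the scale alone carries the weight, hold on until the hook has come to rest, and only then let go, so that the hook neither drops nor springs up. Keep the garlic in the pan, do not force the hook, leave the tin, salt shaker and spice jar where they stand, and leave the pan hanging still and free.

Things in the scene. Friction and masses are not known exactly. Their poses are not given: they have to be found in the camera images.
- scale: Green counter spring scale, fixed. Origin on the worktop straight below the hook's saddle, z up. Its x axis runs from the hook's tip to the column: the hook opens to -x, roughly towards the robot (turned up to 0.3 rad). Column 34 x 54 mm, 281 mm high, centred at x = +120 mm; base plate 215 x 100 x 14 mm, x = -55 to +160.
- hook_saddle (a point): Top of the hook's saddle, at its middle, where the bail hangs; 215 mm up unloaded, goes down with the hook. Axes as scale. Hook: 7 mm wire in the x-z plane, flat saddle x = -10 to +10 mm, front tip rising to 14 mm above the saddle (x = -21, -25 over all), behind a slope up to a level arm 12 mm above the saddle (x = +22 to +91), then the carriage, 22 mm wide.
- scale_hook (a joint): Dip of the hook in m: 0 unloaded at its upper stop, grows straight down, lower stop 0.075. Spring 100 N/m from 0 (1 N dips it 10 mm), lightly damped. Delicate: it is jolted if it moves faster than 0.08 m/s up or down (ease it at 0.02), is dragged beyond 0.070, or is pushed with over 12 N. Letting go more than about 5 mm off the level where it carries the whole weight jolts it.
- pan: Loose steel weighing pan, rim 112 mm wide and 36 mm high, with a rigid 6 mm wire bail in its own y-z plane: rim at y = +-55 mm, then y = +-30 at z = 94, y = +-13 at z = 113, apex at z = 118 (wire centre). The hook passes under the apex along the pan's x, either way round. Origin: centre of underside. With garlic it weighs 0.20 to 0.63 kg, not told, so the final dip is 20 to 62 mm.
- pan_apex (a point): Underside of the bail's apex, 115 mm above the pan's underside, on its axis: this rests on the hook's saddle when hung. Axes as pan.
- pan_grip (a point): Point on the pan's axis, 150 mm above its underside, in the upright dark wooden grip that stands above the apex (14 mm in x, 20 mm in y, z = 120 to 166 mm). Hold it here, fingers closing along the pan's y. Axes as pan.
- garlic: Garlic bulb, about 53 mm, loose in the pan. Origin at its underside.
- tin: Bystander: loose round food tin 75 mm wide, 58 mm high, origin at centre of underside.
- salt_shaker: Bystander: loose salt shaker 44 mm wide, 90 mm high, white with grey top, origin at centre of underside.
- spice_jar: Bystander: loose spice jar with black cap, 41 mm wide, 105 mm high, origin at centre of underside.
Mind the look-alikes: they are no part of the job. What is shaped like the pan but purple is not meant.

How it is judged:
By the outcome, as a careful person would: the job done as asked, in the order asked, and still so for the second after the job is handed in, with the robot touching nothing.
It also fails if it takes over 61 s, if anything falls off the work surface, if the arm or the gripper's body presses on something with over 40 N, if the wrist force passes 120 N, or if a joint passes its speed limit or range.

## Working session

There is one attempt and no reset: what is moved stays moved. The work goes in short steps, Python scripts to look and compute and a tool call to move; the robot and the scene stay as the last step left them, time stands still between calls to the robot, and variables do not carry over. Pictures are saved under pics/ and viewed, at most 10 in all, crops included, and the job is handed in when it is done.

Besides the shell and the picture viewer there is one more tool, called after "Emit:" by a JSON object that holds its "fn" and its "kwargs", one argument or row to a line. step_arm: Moves the arm, as the interface text tells. Its arguments: {"type":"object","properties":{"increments":{"type":"array"},"fingers":{"type":"number"}},"required":["increments"]}

```bash
mkdir -p pics; cat > h.py <<'E'
import numpy as np, cv2
from cell import state, imaging, env, spot_in, mark_of
def cam(n): return imaging.read_camera(n)
def save(c,f): cv2.imwrite('pics/'+f,c['color'][:,:,::-1])
def px2w(c,uv,depth=None,z=None):
    K=np.array(c['intrinsics']);D=np.array(c['distortion'],float)
    u=cv2.undistortPoints(np.array([[uv]],float),K,D)[0,0]
    M=np.linalg.inv(np.array(c['camera_from_world']))
    d=np.array([u[0],-u[1],-1.])
    if z is None: return (M@np.r_[d*depth,1])[:3]
    o=M[:3,3];r=M[:3,:3]@d
    return o+r*(z-o[2])/r[2]
def w2px(c,P):
    M=np.array(c['camera_from_world']);P=np.atleast_2d(P)
    p=(M[:3,:3]@P.T).T+M[:3,3]; p=p*[1,-1,-1]
    return cv2.projectPoints(p,np.zeros(3),np.zeros(3),np.array(c['intrinsics']),np.array(c['distortion'],float))[0][:,0]
def cloud(c):
    K=np.array(c['intrinsics']);D=np.array(c['distortion'],float)
    v,u=np.mgrid[:400,:640];uv=np.stack([u,v],-1).reshape(-1,1,2).astype(float)
    n=cv2.undistortPoints(uv,K,D)[:,0];d=c['z_map'].reshape(-1)
    p=np.c_[n[:,0]*d,-n[:,1]*d,-d,np.ones(len(d))]
    w=(np.linalg.inv(np.array(c['camera_from_world']))@p.T).T[:,:3]; w[d==0]=np.nan
    return w.reshape(400,640,3)
E
python3 - <<'E'
from h import *
print(state())
ims=[]
for n in ['scene','top']:
    c=cam(n);ims.append(c['color'])
    print(n,np.round(np.linalg.inv(c['camera_from_world'])[:3,3]))
    for t,z in [('scale',0),('hook_saddle',215),('pan',0),('pan_grip',150),('pan_apex',115),('garlic',5),('tin',0),('salt_shaker',0),('spice_jar',0)]:
        for m in mark_of(n,t)[:2]: print(t,np.round(m['uv']),round(m['confidence'],2),np.round(px2w(c,m['uv'],z=z)))
    save(c,n+'0.png')
E
```

```text
{'t': 0.0, 'joints': array([-1.32059201e+00,  4.91545448e-01,  1.55941470e+00, -7.73089710e-06,
        1.09171691e+00, -1.05600326e-01]), 'qvel': array([-8.39928946e-04,  1.31275449e-04, -2.03200464e-03,  5.99499727e-05,
       -4.60302930e-04,  3.64005892e-04]), 'tau': array([-1.00701440e-03, -6.12645650e+01, -2.58177173e+01,  6.91936864e-02,
        4.83012199e-02, -1.29078526e-04]), 'eef_pos': array([ 217.66691076, -585.58224188,  177.08250945]), 'tcp_rot': array([-3.14051357e+00, -1.07481482e-04,  3.55808150e-01]), 'ft_force': array([ 0.25374563, -0.17653447, -0.23754171]), 'moment': array([ 0.02656637, -0.00175003,  0.01245991]), 'grip_force': 0.0, 'opening': 0.9983861954178882}
scene [  0. 791. 745.]
scale [296. 245.] 0.72 [547.  47.   0.]
scale [287. 313.] 0.44 [422. 270.   0.]
hook_saddle [291. 181.] 0.72 [544.  53. 215.]
hook_saddle [304. 207.] 0.47 [449. 136. 215.]
pan [359. 281.] 0.98 [324.  89.   0.]
pan [378. 242.] 0.9 [347. -81.   0.]
pan_grip [358. 235.] 0.78 [328.  94. 150.]
pan_grip [384. 198.] 0.75 [342. -86. 150.]
pan_apex [337. 179.] 0.96 [ 531. -167.  115.]
pan_
[... 187 characters left out ...]
6 [ 626. -125.    0.]
salt_shaker [339. 207.] 0.24 [ 533. -183.    0.]
spice_jar [286. 314.] 0.81 [421. 273.   0.]
spice_jar [337. 178.] 0.75 [ 631. -350.    0.]
top [ 435.    4. 1042.]
scale [301. 188.] 0.88 [547.  49.   0.]
hook_saddle [294. 176.] 0.88 [549.  53. 215.]
pan [354. 266.] 0.84 [351. -75.   0.]
pan [292. 278.] 0.62 [327.  76.   0.]
pan_grip [410. 189.] 0.96 [ 523. -188.  150.]
pan_grip [282. 283.] 0.81 [331.  87. 150.]
pan_apex [361. 273.] 0.83 [345. -82. 115.]
pan_apex [405. 186.] 0.69 [ 533. -186.  115.]
garlic [398. 191.] 0.75 [ 532. -188.    5.]
tin [215. 182.] 0.88 [566. 262.   0.]
salt_shaker [376. 148.] 0.83 [ 641. -140.    0.]
spice_jar [209. 240.] 0.77 [423. 279.   0.]
```

View pics/scene0.png

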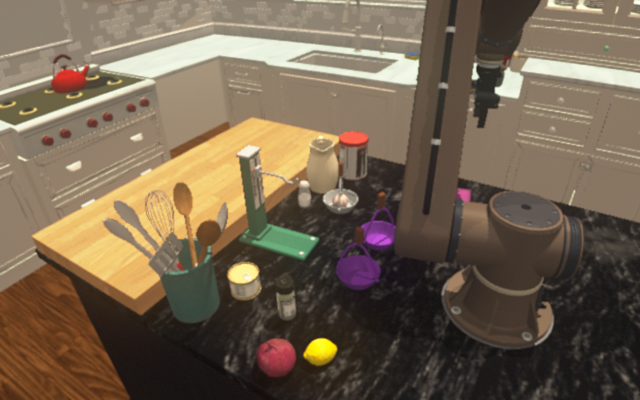

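View pics/top0.png

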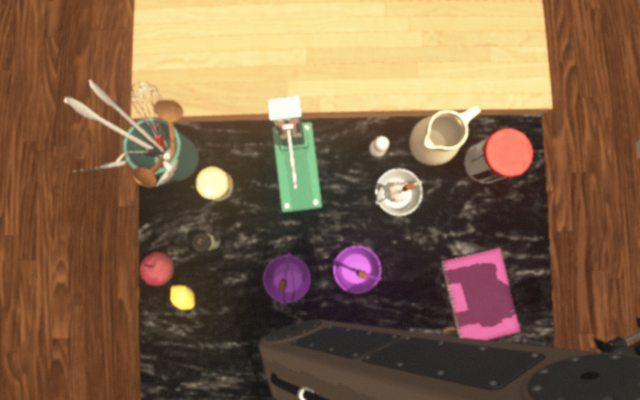

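The steel pan with the garlic is at top px (399,192), with the shaker at (378,146) and the jug at (440,135) next to it. The scale hook tip is at about (294,187) and the arm runs up the image. The two purple pans at (288,278) and (357,270) are decoys. Next I measure yaws and zoom in.

```bash
python3 - <<'E'
from h import *
c=cam('top');W=cloud(c);col=c['color'].astype(int)
g=W[...,2]; 
# base plate green
m=(np.abs(g-14)<8)&(col[...,1]>col[...,0]+25)&(np.abs(W[...,1]-40)<120)
r=cv2.minAreaRect(W[m][:,:2].astype(np.float32));print('plate',m.sum(),r, cv2.boxPoints(r).round())
reg=(np.abs(W[...,1]-45)<90)&(W[...,0]>480)&(W[...,0]<740)
for lo,hi in [(205,245),(270,295)]:
    m=reg&(g>lo)&(g<hi);P=W[m]
    print(lo,len(P)); 
    if len(P)>3:
        print(P.min(0).round(),P.max(0).round(),np.median(P,0).round())
        f=cv2.fitLine(P[:,:2].astype(np.float32),cv2.DIST_HUBER,0,.01,.01).ravel();print(f)
m=(np.hypot(W[...,0]-530,W[...,1]+187)<80)&(g>25)
for lo,hi in [(28,42),(42,60),(60,110),(110,130),(130,160),(160,175)]:
    P=W[m&(g>lo)&(g<=hi)]
    if len(P): print(lo,hi,len(P),P.mean(0).round(),P.min(0).round(),P.max(0).round())
P=W[m&(g>28)&(g<42)][:,:2].astype(np.float32);print(cv2.minEnclosingCircle(P))
a=cv2.resize(c['color'][155:235,350:450],None,fx=4,fy=4,interpolation=2)
s=cam('scene');b=cv2.resize(s['color'][145:225,290:390],None,fx=4,fy=4,interpolation=2)
cv2.imwrite('pics/z1.png',np.hstack([a,b])[:,:,::-1])
E
```

```text
plate 2515 ((598.023193359375, 58.77016067504883), (214.4750518798828, 100.06359100341797), 5.580173492431641) [[486.  98.]
 [496.  -1.]
 [710.  19.]
 [700. 119.]]
205 398
[522.  37. 205.] [658.  90. 245.] [629.  57. 226.]
[9.9584937e-01 9.1016717e-02 5.9292535e+02 5.7736866e+01]
270 718
[644.  34. 273.] [689.  96. 285.] [665.  65. 281.]
[ 5.2581921e-02 -9.9861664e-01  6.6517859e+02  6.5156700e+01]
28 42 526 [ 529. -188.   35.] [ 472. -242.   28.] [ 583. -131.   42.]
42 60 81 [ 525. -180.   46.] [ 504. -233.   42.] [ 550. -136.   60.]
60 110 62 [ 521. -171.   88.] [ 507. -231.   62.] [ 549. -141.  110.]
110 130 20 [ 522. -174.  117.] [ 519. -182.  110.] [ 526. -166.  130.]
130 160 22 [ 524. -177.  145.] [ 519. -183.  131.] [ 531. -175.  158.]
160 175 59 [ 527. -185.  165.] [ 519. -194.  161.] [ 536. -175.  169.]
((526.2927856445312, -185.698486328125), 59.98347091674805)
```

View pics/z1.png

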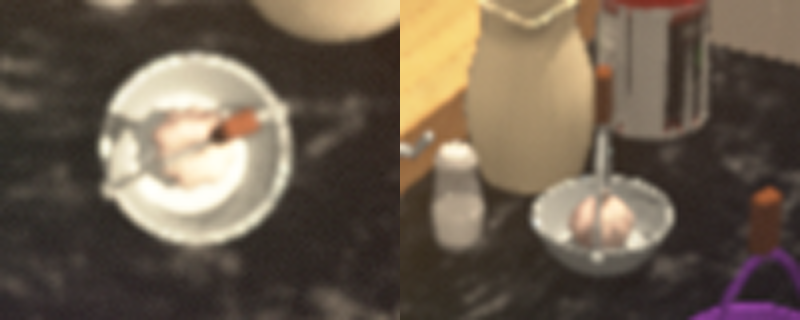

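The wooden grip sits at about (527,-185) with pan yaw ≈ 0.44. The scale origin is at (546,54), yaw 0.097. I'll raise the tool and move above the pan.

Emit:
{"fn": "step_arm", "kwargs": {
  "increments": [
    {"slide":[0.03,-0.02,-0.05]},
    {"slide":[0.07,-0.045,-0.09]},
    {"slide":[0.12,-0.075,-0.12]},
    {"slide":[0.17,-0.106,-0.13]},
    {"slide":[0.22,-0.137,-0.13]}
  ],
  "fingers": 1.0
}}

```text
invalid input at $.increments[0]: expected keys slide, roll
```

Emit:
{"fn": "step_arm", "kwargs": {
  "increments": [
    {"slide":[0.045,-0.028,0]},
    {"slide":[0.09,-0.056,0],"roll":-0.03},
    {"slide":[0.135,-0.084,0],"roll":-0.06},
    {"slide":[0.175,-0.11,0],"roll":-0.09},
    {"slide":[0.205,-0.128,0],"roll":-0.09}
  ]
}}

```text
invalid input at $.increments[0]: expected keys slide, roll
```

```bash
python3 - <<'E'
from h import *
s=state();print(s['t'],s['eef_pos'],s['tcp_rot'],s['ft_force'])
c=cam('wrist');W=cloud(c);g=W[...,2]
print(np.round(np.linalg.inv(c['camera_from_world'])[:3,3]))
for t in ['pan','pan_grip','pan_apex']:
    for m in mark_of('wrist',t)[:2]: print(t,m, px2w(c,m['uv'],z={'pan':0,'pan_grip':150,'pan_apex':115}[t]))
m=(np.hypot(W[...,0]-527,W[...,1]+186)<75)
for lo,hi in [(28,42),(62,112),(158,175)]:
    P=W[m&(g>lo)&(g<=hi)]
    if len(P)>5:
        P2=P[:,:2].astype(np.float32);print(lo,len(P),P.mean(0).round(1),P.min(0).round(1),P.max(0).round(1),cv2.minAreaRect(P2),cv2.fitLine(P2,2,0,.01,.01).ravel())
save(c,'w1.png')
t=cam('top');T=cloud(t);h=(T[...,2]>120)&(np.abs(T[...,0]-560)<170)&(T[...,1]<-205)&(T[...,1]>-420)&(T[...,2]<260)
P=T[h];print('tall',len(P),P.min(0).round(),P.max(0).round() )
E
```

```text
1.1 [ 217.72741205 -585.87656151  177.67839226] [3.14148257e+00 1.51361137e-05 3.55785106e-01] [-0.09941287  0.62412477 -0.04503124]
[ 296. -557.  384.]
tall 2208 [ 547. -420.  120.] [ 705. -220.  174.]
```

View pics/w1.png

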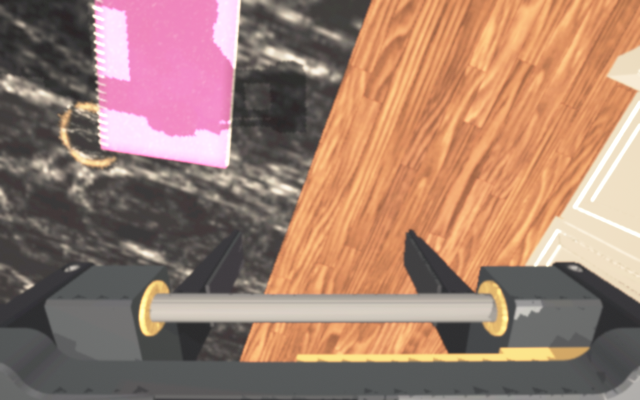

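Both moves were refused because each row needs a roll, and the wrist picture only shows the notebook and the worktop edge. I'm resending them with rolls.

Emit:
{"fn": "step_arm", "kwargs": {
  "increments": [
    {"slide":[0.03,-0.02,-0.05],"roll":0},
    {"slide":[0.07,-0.045,-0.09],"roll":0},
    {"slide":[0.12,-0.075,-0.12],"roll":0},
    {"slide":[0.17,-0.106,-0.13],"roll":0},
    {"slide":[0.22,-0.137,-0.13],"roll":0}
  ],
  "fingers": 1.0
}}

```text
t: 1.98
eef_pos: [377.3, -379.4, 308.9]
tcp_rot: [3.139, -0.001, 0.355]
ft_force: [0.7, -0.1, -0.9]
opening: 0.999
grip_force: 0.0
```

Emit:
{"fn": "step_arm", "kwargs": {
  "increments": [
    {"slide":[0.045,-0.042,0],"roll":0},
    {"slide":[0.08,-0.084,0],"roll":-0.03},
    {"slide":[0.11,-0.12,0],"roll":-0.06},
    {"slide":[0.125,-0.128,0],"roll":-0.09},
    {"slide":[0.125,-0.128,0],"roll":-0.09}
  ]
}}

```text
t: 2.6
eef_pos: [449.3, -217.2, 307.7]
tcp_rot: [3.141, 0.0, 0.447]
ft_force: [-0.2, -0.2, -0.5]
opening: 0.996
grip_force: 0.0
```

```bash
python3 - <<'E'
from h import *
s=state();print(s['t'],s['eef_pos'],s['tcp_rot'],s['ft_force'])
c=cam('wrist');W=cloud(c);g=W[...,2]
print(np.round(np.linalg.inv(c['camera_from_world'])[:3,3]))
for t in ['pan','pan_grip','pan_apex']:
    for m in mark_of('wrist',t)[:2]: print(t,m, px2w(c,m['uv'],z={'pan':0,'pan_grip':150,'pan_apex':115}[t]))
m=(np.hypot(W[...,0]-527,W[...,1]+186)<75)
for lo,hi in [(28,42),(62,112),(158,175)]:
    P=W[m&(g>lo)&(g<=hi)]
    if len(P)>5:
        P2=P[:,:2].astype(np.float32);print(lo,len(P),P.mean(0).round(1),P.min(0).round(1),P.max(0).round(1),cv2.minAreaRect(P2),cv2.fitLine(P2,2,0,.01,.01).ravel())
save(c,'w2.png')
E
```

```text
2.6 [ 449.34671539 -217.1543302   307.6629377 ] [3.14117230e+00 1.94366267e-05 4.47475847e-01] [-0.17323089 -0.17691396 -0.53953043]
[ 525. -181.  514.]
pan {'uv': [223.3, 172.9], 'confidence': 0.98} [346.38557066 -83.57995504   0.        ]
pan {'uv': [325.7, 96.5], 'confidence': 0.85} [ 528.37350726 -183.79106647    0.        ]
pan_grip {'uv': [38.3, 153.5], 'confidence': 0.88} [326.77391453  90.75705628 150.        ]
pan_grip {'uv': [183.2, 196.8], 'confidence': 0.75} [349.82939447 -78.72777605 150.        ]
pan_apex {'uv': [328.3, 101.5], 'confidence': 0.74} [ 523.72048354 -188.49428219  115.        ]
pan_apex {'uv': [191.4, 189.8], 'confidence': 0.73} [346.87550606 -75.57999275 115.        ]
28 1608 [ 530.5 -185.    34.2] [ 473.4 -240.3   28. ] [ 583.  -128.8   42. ] ((528.2351684570312, -184.865234375), (110.42182922363281, 109.46176147460938), 82.72013092041016) [   0.58020496   -0.8144705   530.4792     -185.03969   ]
62 210 [ 527.8 -183.6   93. ] [ 507.6 -229.9   62.2] [ 549.7 -139.6  111.8] ((528.2349853515625, -184.56979370117188), (5.2290191650390625, 99.0714111328125), 24.666242599487305) [ 4.1020322e-01 -9.1199416e-01  5.2784723e+02 -1.8356306e+02]
158 246 [ 528.4 -185.1  164.5] [ 520.  -195.3  159.8] [ 537.4 -175.   167. ] ((528.224853515625, -185.14108276367188), (13.193133354187012, 19.08646583557129), 25.73575210571289) [ 4.1859144e-01 -9.0817463e-01  5.2836804e+02 -1.8513586e+02]
```

View pics/w2.png

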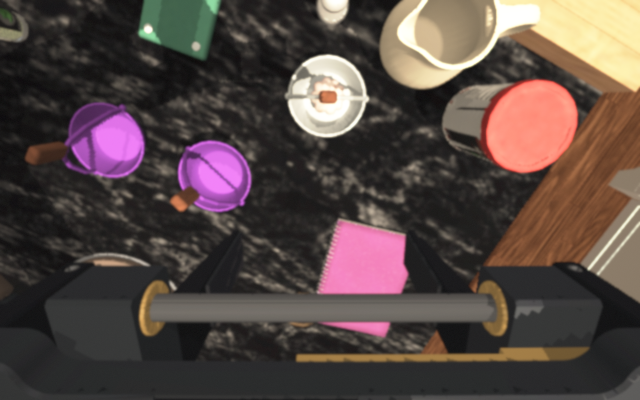

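The picture shows the steel pan at px (327,97) with its grip at (328,97). The fit gives a grip centre of (528.3,-185) and yaw 0.43. Now I descend and grasp.

Emit:
{"fn": "step_arm", "kwargs": {
  "increments": [
    {"slide":[0.045,0.003,0.03],"roll":0.016},
    {"slide":[0.08,0.005,0.06],"roll":0.016},
    {"slide":[0.085,0.005,0.1],"roll":0.016},
    {"slide":[0.085,0.005,0.12],"roll":0.016},
    {"slide":[0.085,0.005,0.12],"roll":0.016}
  ]
}}

```text
t: 3.42
eef_pos: [526.9, -185.8, 186.3]
tcp_rot: [-3.139, 0.002, 0.428]
ft_force: [-0.4, -0.0, 0.9]
opening: 0.997
grip_force: 0.0
```

Emit:
{"fn": "step_arm", "kwargs": {
  "increments": [
    {"slide":[0,0,0.02],"roll":0},
    {"slide":[0,0,0.04],"roll":0},
    {"slide":[0,0,0.052],"roll":0},
    {"slide":[0,0,0.057],"roll":0},
    {"slide":[0,0,0.057],"roll":0}
  ]
}}

```text
t: 4.05
eef_pos: [527.8, -185.4, 131.0]
tcp_rot: [3.141, -0.0, 0.43]
ft_force: [0.0, -0.6, -0.4]
opening: 0.999
grip_force: 0.0
```

Emit:
{"fn": "step_arm", "kwargs": {
  "increments": [
    {"slide":[0,0,0],"roll":0},
    {"slide":[0,0,0],"roll":0},
    {"slide":[0,0,0],"roll":0},
    {"slide":[0,0,0],"roll":0},
    {"slide":[0,0,0],"roll":0}
  ],
  "fingers": 0
}}

```text
t: 4.68
eef_pos: [527.7, -185.1, 130.7]
tcp_rot: [3.141, 0.0, 0.43]
ft_force: [0.6, 0.3, -0.4]
opening: 0.534
grip_force: 0.0
```

Emit:
{"fn": "step_arm", "kwargs": {
  "increments": [
    {"slide":[0,0,0],"roll":0},
    {"slide":[0,0,0],"roll":0},
    {"slide":[0,0,-0.003],"roll":0},
    {"slide":[0,0,-0.008],"roll":0},
    {"slide":[0,0,-0.015],"roll":0}
  ]
}}

```text
t: 5.3
eef_pos: [527.7, -185.2, 146.1]
tcp_rot: [3.141, 0.0, 0.43]
ft_force: [-0.1, -0.6, -0.7]
opening: 0.025
grip_force: 0.0
```

The fingers shut to 0.025, so they missed the grip. I'll look before moving again.

```bash
python3 - <<'E'
from h import *
s=state();print(s['t'],s['eef_pos'],s['opening'],s['grip_force'])
c=cam('wrist');W=cloud(c);g=W[...,2]
S=cam('scene')
cv2.imwrite('pics/g.png',np.vstack([np.hstack([cv2.resize(c['color'][60:260,200:400],(400,400)),cv2.resize(S['color'][100:260,260:420],(400,400),interpolation=2)])])[:,:,::-1])
m=(np.hypot(W[...,0]-527,W[...,1]+186)<85)
for lo,hi in [(28,42),(62,112),(158,175)]:
    P=W[m&(g>lo)&(g<=hi)]
    if len(P)>5: print(lo,len(P),P.mean(0).round(1),P.min(0).round(1),P.max(0).round(1))
E
```

```text
5.3 [ 527.69542636 -185.16204293  146.09481672] 0.02486978762032611 0.0
28 2818 [ 532.6 -183.7   34.5] [ 473.1 -241.1   28. ] [ 583.9 -129.5   41.9]
62 489 [ 529.4 -184.4   92.5] [ 507.9 -230.5   62. ] [ 549.7 -140.1  111.9]
158 416 [ 531.4 -183.4  163.6] [ 521.8 -194.9  158.1] [ 537.5 -174.6  167.3]
```

View pics/g.png

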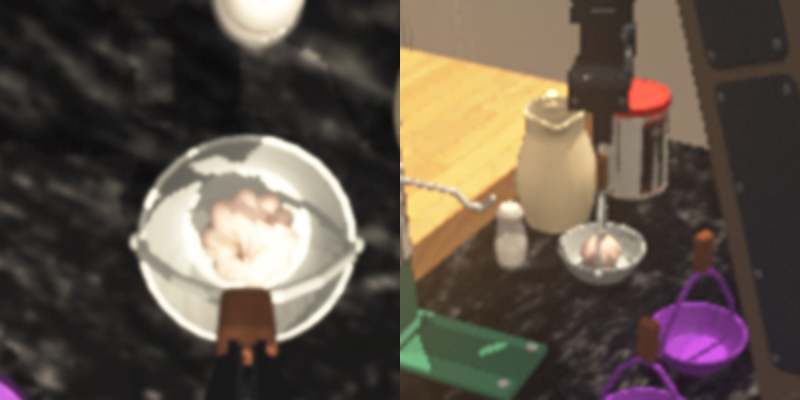

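```bash
python3 - <<'E'
from h import *
p=state()['eef_pos']
for n in ['wrist','scene']:
    c=cam(n);im=c['color'].copy()
    uv=w2px(c,[p,p+[0,0,19],[528.3,-185,166],[528.3,-185,150],[528.3,-185,120]]);print(n,uv.round())
    a,b=(260,185) if n=='wrist' else (290,130)
    cr=cv2.resize(im[b:b+60,a:a+100],None,fx=7.8,fy=7.8,interpolation=2)
    for q,k in zip(uv,[(255,0,0),(255,255,0),(0,255,0),(0,0,255),(255,0,255)]): cv2.circle(cr,tuple(int(v) for v in (q-[a,b])*7.8),4,k,-1)
    cv2.imwrite('pics/p_%s.png'%n,cr[:,:,::-1])
    W=cloud(c); 
    d=W[np.hypot(W[...,0]-p[0],W[...,1]-p[1])<40];d=d[(d[:,2]>125)&(d[:,2]<260)]
    for z in range(125,260,10):
        q=d[(d[:,2]>=z)&(d[:,2]<z+10)]
        if len(q): print(z,len(q),q.min(0).round(),q.max(0).round())
a=cv2.imread('pics/p_wrist.png')[:,:390*2];b=cv2.imread('pics/p_scene.png')
cv2.imwrite('pics/p.png',cv2.resize(np.vstack([a,b]),(500,600)))
E
```

```text
wrist [[323. 223.]
 [323. 234.]
 [323. 234.]
 [323. 225.]
 [323. 210.]]
125 115 [ 528. -193.  125.] [ 537. -175.  135.]
135 125 [ 527. -193.  135.] [ 538. -175.  145.]
145 151 [ 527. -193.  145.] [ 538. -175.  155.]
155 344 [ 521. -195.  155.] [ 537. -175.  165.]
165 92 [ 523. -193.  165.] [ 536. -176.  167.]
175 25 [ 535. -185.  182.] [ 540. -177.  185.]
185 200 [ 518. -190.  185.] [ 541. -175.  195.]
195 218 [ 534. -189.  195.] [ 541. -174.  205.]
205 303 [ 533. -189.  205.] [ 542. -173.  215.]
215 396 [ 533. -190.  215.] [ 542. -172.  225.]
225 128 [ 535. -184.  225.] [ 540. -173.  235.]
235 79 [ 517. -191.  235.] [ 540. -179.  239.]
245 28 [ 516. -192.  248.] [ 523. -187.  251.]
scene [[340. 167.]
 [340. 162.]
 [340. 162.]
 [340. 166.]
 [340. 175.]]
125 10 [ 519. -182.  125.] [ 528. -174.  135.]
135 12 [ 520. -182.  136.] [ 528. -173.  145.]
145 13 [ 520. -185.  145.] [ 529. -173.  154.]
155 14 [ 519. -194.  155.] [ 536. -175.  165.]
165 8 [ 521. -191.  165.] [ 532. -176.  167.]
175 6 [ 517. -188.  181.] [ 530. -180.  184.]
185 18 [ 516. -188.  186.] [ 537. -175.  194.]
195 28 [ 514. -201.  195.] [ 536. -173.  205.]
205 23 [ 514. -201.  206.] [ 534. -173.  215.]
215 26 [ 514. -195.  216.] [ 535. -172.  225.]
225 6 [ 515. -182.  225.] [ 533. -173.  227.]
```

View pics/p.png

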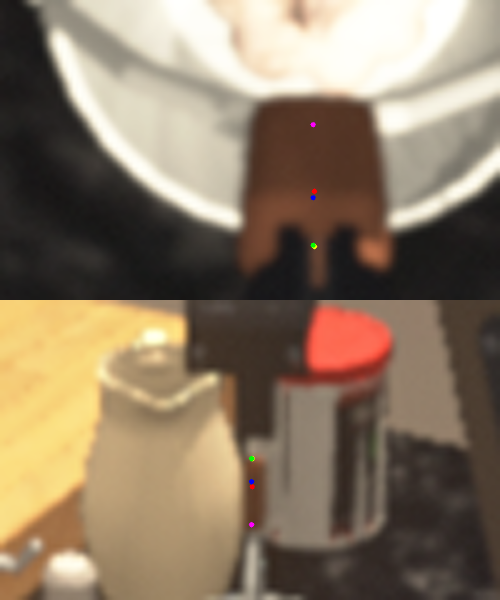

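In both pictures the closed fingertips are at z≈182, while the TCP reads 146. They closed above the grip, whose top is at 166, and nothing was disturbed. I'll open and measure where the tips really are.

Emit:
{"fn": "step_arm", "kwargs": {
  "increments": [
    {"slide":[0,0,0],"roll":0},
    {"slide":[0,0,0],"roll":0},
    {"slide":[0,0,0],"roll":0},
    {"slide":[0,0,0],"roll":0},
    {"slide":[0,0,0],"roll":0}
  ],
  "fingers": 0.6
}}

```text
t: 6.12
eef_pos: [527.7, -185.2, 145.6]
tcp_rot: [3.142, 0.0, 0.43]
ft_force: [-0.5, 0.3, -0.1]
opening: 0.472
grip_force: 0.0
```

Emit:
{"fn": "step_arm", "kwargs": {
  "increments": [
    {"slide":[0,0,0],"roll":0},
    {"slide":[0,0,0],"roll":0}
  ]
}}

```text
t: 6.38
eef_pos: [527.7, -185.2, 145.6]
tcp_rot: [3.141, 0.0, 0.43]
ft_force: [0.3, 0.3, 0.4]
opening: 0.593
grip_force: 0.0
```

```bash
python3 - <<'E'
from h import *
s=state();p=s['eef_pos'];print(s['t'],p,s['opening'])
y=s['tcp_rot'][2];X=np.array([np.cos(y),np.sin(y)]);Y=np.array([np.sin(y),-np.cos(y)])
for n in ['wrist','scene','top']:
    W=cloud(cam(n));d=W.reshape(-1,3);d=d[~np.isnan(d[:,0])]
    q=np.c_[(d[:,:2]-p[:2])@X,(d[:,:2]-p[:2])@Y,d[:,2]]
    q=q[(abs(q[:,0])<25)&(abs(q[:,1])<60)&(q[:,2]>120)&(q[:,2]<300)]
    print(n)
    for z in range(120,250,10):
        k=q[(q[:,2]>=z)&(q[:,2]<z+10)]
        if len(k): print(z,len(k),k.min(0).round(),k.max(0).round())
E
```

```text
6.375 [ 527.66482493 -185.15110449  145.64606153] 0.5925786084743662
wrist
120 74 [  3. -10. 123.] [  8.  10. 130.]
130 127 [  4. -10. 130.] [  8.  10. 140.]
140 135 [  4. -10. 140.] [  8.  10. 150.]
150 157 [  4. -10. 150.] [  8.  10. 160.]
160 598 [ -5. -10. 160.] [  8.  10. 167.]
180 257 [-11. -32. 181.] [ 12.  33. 190.]
190 400 [-11. -35. 190.] [ 12.  36. 200.]
200 544 [-11. -36. 200.] [ 12.  37. 210.]
210 658 [-10. -37. 210.] [ 12.  37. 220.]
220 710 [ -5. -39. 220.] [ 12.  39. 230.]
230 912 [-13. -39. 230.] [ 12.  39. 240.]
240 585 [-13. -37. 240.] [ 12.  37. 250.]
scene
120 10 [ -5. -11. 121.] [  4.  -6. 130.]
130 11 [ -5. -13. 131.] [  4.  -5. 139.]
140 9 [ -5. -10. 141.] [  5.  -3. 149.]
150 14 [ -5. -11. 150.] [  4.  -5. 159.]
160 12 [ -5. -12. 161.] [  5.   2. 166.]
180 18 [-12. -36. 183.] [  9.  30. 189.]
190 24 [-12. -39. 190.] [  9.  32. 200.]
200 28 [-12. -38. 200.] [  9.  33. 210.]
210 23 [-12. -42. 210.] [  8. -34. 220.]
220 25 [-12. -41. 220.] [  8. -34. 230.]
230 25 [-12. -41. 231.] [  8. -33. 240.]
240 1 [  2. -40. 241.] [  2. -40. 241.]
top
```

The fingertips are really 36 mm above the reported TCP, in every view and at both openings, and x and y agree. I'll work from the true tip, which means descending 50 mm and closing.

Emit:
{"fn": "step_arm", "kwargs": {
  "increments": [
    {"slide":[0,0,0.012],"roll":0},
    {"slide":[0,0,0.025],"roll":0},
    {"slide":[0,0,0.038],"roll":0},
    {"slide":[0,0,0.048],"roll":0},
    {"slide":[0,0,0.05],"roll":0}
  ]
}}

```text
t: 7.15
eef_pos: [527.4, -185.0, 94.7]
tcp_rot: [-3.141, 0.001, 0.43]
ft_force: [-0.6, 0.1, 0.3]
opening: 0.6
grip_force: 0.0
```

Emit:
{"fn": "step_arm", "kwargs": {
  "increments": [
    {"slide":[0,0,0],"roll":0},
    {"slide":[0,0,0],"roll":0},
    {"slide":[0,0,0],"roll":0},
    {"slide":[0,0,0],"roll":0},
    {"slide":[0,0,0],"roll":0}
  ],
  "fingers": 0
}}

```text
t: 7.78
eef_pos: [527.7, -185.2, 95.8]
tcp_rot: [3.141, -0.0, 0.43]
ft_force: [-1.3, -0.8, 2.1]
opening: 0.212
grip_force: 30.0
```

Emit:
{"fn": "step_arm", "kwargs": {
  "increments": [
    {"slide":[0,0,0],"roll":0},
    {"slide":[0,0,0],"roll":0},
    {"slide":[0,0,0],"roll":0}
  ]
}}

```text
t: 8.15
eef_pos: [527.7, -185.2, 95.8]
tcp_rot: [3.141, -0.0, 0.43]
ft_force: [-1.1, 0.1, 3.4]
opening: 0.21
grip_force: 30.0
```

Emit:
{"fn": "step_arm", "kwargs": {
  "increments": [
    {"slide":[0,0,-0.004],"roll":0},
    {"slide":[0,0,-0.012],"roll":0},
    {"slide":[0,0,-0.024],"roll":0},
    {"slide":[0,0,-0.038],"roll":0},
    {"slide":[0,0,-0.052],"roll":0}
  ]
}}

```text
t: 8.78
eef_pos: [527.8, -185.2, 148.9]
tcp_rot: [3.141, -0.0, 0.43]
ft_force: [0.1, 0.3, -2.1]
opening: 0.208
grip_force: 30.0
```

Emit:
{"fn": "step_arm", "kwargs": {
  "increments": [
    {"slide":[0,0,-0.016],"roll":0},
    {"slide":[0,0,-0.034],"roll":0},
    {"slide":[0,0,-0.054],"roll":0},
    {"slide":[0,0,-0.07],"roll":0},
    {"slide":[0,0,-0.08],"roll":0}
  ]
}}

```text
t: 9.4
eef_pos: [527.8, -185.2, 228.8]
tcp_rot: [3.141, -0.001, 0.43]
ft_force: [-0.3, 0.7, -2.3]
opening: 0.212
grip_force: 30.0
```

Emit:
{"fn": "step_arm", "kwargs": {
  "increments": [
    {"slide":[0,0,-0.002],"roll":0},
    {"slide":[0,0,-0.002],"roll":0},
    {"slide":[0,0,-0.002],"roll":0}
  ]
}}

```text
t: 9.78
eef_pos: [527.4, -185.0, 229.0]
tcp_rot: [-3.141, 0.001, 0.43]
ft_force: [0.1, 0.2, -2.0]
opening: 0.21
grip_force: 30.0
```

The pan is gripped and lifted, and it weighs about 2.2 N. Now I carry it to the front of the hook.

Emit:
{"fn": "step_arm", "kwargs": {
  "increments": [
    {"slide":[0.0005,-0.003,0],"roll":0},
    {"slide":[0.002,-0.011,0],"roll":0},
    {"slide":[0.004,-0.024,0],"roll":0},
    {"slide":[0.007,-0.041,0],"roll":0},
    {"slide":[0.01,-0.06,0],"roll":0}
  ]
}}

```text
t: 10.4
eef_pos: [511.3, -125.0, 229.7]
tcp_rot: [3.142, -0.0, 0.43]
ft_force: [-0.1, 0.3, -1.8]
opening: 0.211
grip_force: 30.0
```

Emit:
{"fn": "step_arm", "kwargs": {
  "increments": [
    {"slide":[0.0035,-0.02,0],"roll":0},
    {"slide":[0.007,-0.04,0],"roll":0},
    {"slide":[0.0105,-0.061,0],"roll":0},
    {"slide":[0.014,-0.081,0],"roll":0},
    {"slide":[0.0175,-0.102,0],"roll":0}
  ]
}}

```text
t: 11.02
eef_pos: [484.8, -25.1, 229.6]
tcp_rot: [3.142, -0.0, 0.43]
ft_force: [-0.5, -0.2, -3.0]
opening: 0.206
grip_force: 30.0
```

Emit:
{"fn": "step_arm", "kwargs": {
  "increments": [
    {"slide":[0.0034,-0.02,0],"roll":0.02},
    {"slide":[0.0067,-0.039,0],"roll":0.07},
    {"slide":[0.0095,-0.055,0],"roll":0.13},
    {"slide":[0.0115,-0.067,0],"roll":0.2},
    {"slide":[0.0125,-0.073,0],"roll":0.26}
  ]
}}

```text
t: 11.65
eef_pos: [465.6, 46.4, 229.7]
tcp_rot: [3.142, -0.0, 0.168]
ft_force: [-0.2, 0.3, -1.8]
opening: 0.211
grip_force: 30.0
```

Emit:
{"fn": "step_arm", "kwargs": {
  "increments": [
    {"slide":[0,0,0],"roll":0.04},
    {"slide":[0,0,0],"roll":0.065},
    {"slide":[0,0,0],"roll":0.073},
    {"slide":[0,0,0],"roll":0.073},
    {"slide":[0,0,0],"roll":0.073}
  ]
}}

```text
t: 12.28
eef_pos: [466.1, 45.1, 229.6]
tcp_rot: [3.142, 0.0, 0.097]
ft_force: [-0.2, -0.2, -1.9]
opening: 0.207
grip_force: 30.0
```

```bash
python3 - <<'E'
from h import *
s=state();p=s['eef_pos'];y=s['tcp_rot'][2];print(s['t'],p,s['tcp_rot'],s['ft_force'])
X=np.array([np.cos(y),np.sin(y)]);Y=np.array([np.sin(y),-np.cos(y)])
ims=[]
for n,b in [('top',(170,250)),('scene',(90,240)),('wrist',None)]:
    c=cam(n);W=cloud(c);d=W.reshape(-1,3);d=d[~np.isnan(d[:,0])]
    q=np.c_[(d[:,:2]-p[:2])@X,(d[:,:2]-p[:2])@Y,d[:,2]]
    print(n)
    k=q[(abs(q[:,0])<15)&(abs(q[:,1])<45)&(q[:,2]>200)&(q[:,2]<255)]
    if len(k):
        print('bail',len(k),k.mean(0).round(1),cv2.minAreaRect(k[:,:2].astype(np.float32)))
    h=q[(q[:,0]>40)&(q[:,0]<190)&(abs(q[:,1])<12)&(q[:,2]>200)&(q[:,2]<245)]
    if len(h):
        print('hook',len(h),h.min(0).round(1),h.max(0).round(1),cv2.fitLine(h[:,:2].astype(np.float32),2,0,.01,.01).ravel().round(3))
        for a in range(40,190,8):
            t=h[(h[:,0]>=a)&(h[:,0]<a+8)]
            if len(t): print(a,len(t),np.median(t,0).round(1),t[:,2].max().round(1))
    if n=='top': ims.append(cv2.resize(c['color'][140:260,220:380],(400,300),interpolation=2))
    if n=='scene': ims.append(cv2.resize(c['color'][130:250,230:390],(400,300),interpolation=2))
    if n=='wrist':
        for m in mark_of(n,'hook_saddle')[:1]: print(m,px2w(c,m['uv'],z=215))
        w=cv2.resize(c['color'],(480,300))
o=np.zeros((600,800,3),np.uint8);o[:300,:400]=ims[0];o[:300,400:]=ims[1];o[300:,:480]=w
cv2.imwrite('pics/h1.png',o[:,:,::-1])
E
```

```text
12.275 [466.09291959  45.1309366  229.57196805] [3.14150462e+00 5.11977399e-05 9.70025383e-02] [-0.19186128 -0.18875946 -1.90746026]
top
bail 3 [ -0.3  43.5 205.9] ((-0.28469598293304443, 43.479270935058594), (3.916672706604004, 0.00029246509075164795), 7.014777183532715)
hook 257 [ 91.5 -12.  201.5] [183.7  11.6 243.8] [ 1.00000e+00  1.20000e-02  1.50484e+02 -1.62000e-01]
88 8 [ 93.2  -0.4 218.9] 220.5
96 16 [ 99.   -0.6 222.9] 231.0
104 16 [108.2  -0.3 226.3] 230.0
112 14 [ 1.156e+02 -1.000e-01  2.263e+02] 229.2
120 15 [124.3  -0.3 225.7] 227.8
128 14 [131.7  -0.7 225.8] 229.0
136 14 [ 1.402e+02 -1.000e-01  2.253e+02] 230.1
144 16 [148.   -0.8 226.4] 227.9
152 12 [156.1  -0.4 226.4] 228.4
160 16 [163.5  -0.4 226.4] 229.5
168 61 [172.6  -0.9 231. ] 241.2
176 55 [180.6   1.5 237.9] 243.8
scene
bail 95 [-2.000e-01 -9.100e+00  2.298e+02] ((-0.018747806549072266, -0.69342041015625), (7.392175674438477, 87.83592987060547), 0.13249725103378296)
hook 214 [ 58.1 -11.8 200.7] [185.    9.7 244.6] [ 1.00000e+00 -2.00000e-02  1.40749e+02 -2.96700e+00]
56 8 [ 60.   -2.4 225.8] 228.0
64 11 [ 67.5
[... 492 characters left out ...]
] 243.5
wrist
bail 770 [  2.3  -0.4 230.6] ((2.0043866634368896, 0.12428665161132812), (89.67017364501953, 7.147433280944824), 89.80558776855469)
hook 1538 [ 57.2  -4.2 211. ] [138.8   2.8 229.6] [ 1.00000e+00  2.00000e-03  1.01373e+02 -6.98000e-01]
56 103 [ 60.7  -1.  227.2] 229.6
64 139 [ 67.8  -1.  219.7] 225.9
72 121 [ 75.9  -0.4 214. ] 216.6
80 117 [ 83.6  -0.4 213.9] 215.9
88 139 [ 91.8  -1.  215.6] 220.9
96 157 [100.3  -1.  223.6] 228.6
104 168 [108.1  -0.4 225.7] 228.4
112 175 [115.9  -0.9 226. ] 228.7
120 177 [124.   -0.4 225.9] 228.2
128 179 [132.   -0.9 225.8] 228.0
136 63 [137.3  -0.3 225.8] 228.5
{'uv': [319.7, 102.5], 'confidence': 0.75} [546.23332244  54.88275787 215.        ]
```

View pics/h1.png

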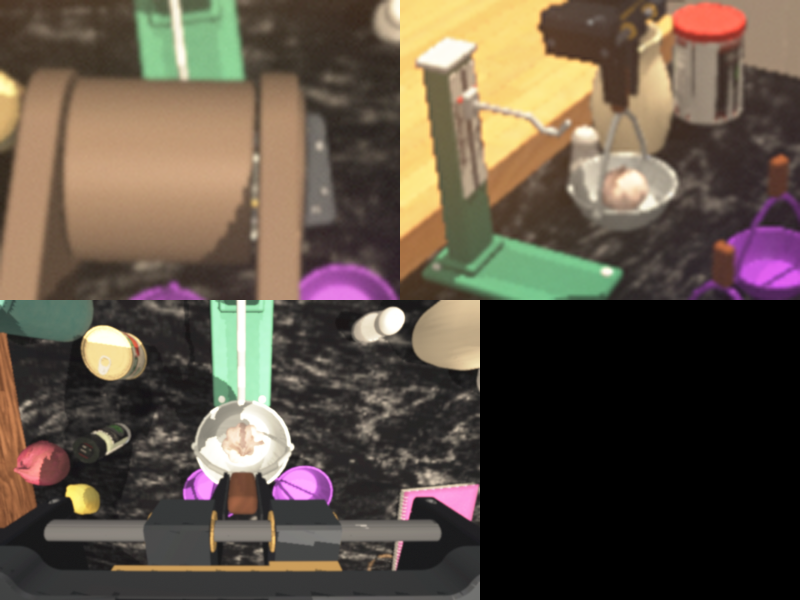

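The steel pan with its garlic hangs in front of the hook. In the tool frame the hook line is at y ≈ -0.7 mm, the saddle centre is 81 mm ahead, and the apex sits 20 mm above the tip. I'll move over the saddle.

Emit:
{"fn": "step_arm", "kwargs": {
  "increments": [
    {"slide":[0.003,0,0],"roll":0},
    {"slide":[0.01,-0.0005,0],"roll":0},
    {"slide":[0.02,-0.0005,0],"roll":0},
    {"slide":[0.03,-0.0005,0],"roll":0},
    {"slide":[0.04,-0.0005,0],"roll":0}
  ]
}}

```text
t: 13.1
eef_pos: [506.7, 49.6, 229.5]
tcp_rot: [3.142, 0.0, 0.097]
ft_force: [0.3, -0.2, -1.6]
opening: 0.21
grip_force: 30.0
```

Emit:
{"fn": "step_arm", "kwargs": {
  "increments": [
    {"slide":[0.01,0,0],"roll":0},
    {"slide":[0.02,0,0],"roll":0},
    {"slide":[0.03,0,0],"roll":0},
    {"slide":[0.038,0,0],"roll":0},
    {"slide":[0.041,0,0],"roll":0}
  ]
}}

```text
t: 13.72
eef_pos: [547.1, 53.5, 229.5]
tcp_rot: [3.142, 0.0, 0.097]
ft_force: [0.2, -0.3, -2.8]
opening: 0.21
grip_force: 30.0
```

Emit:
{"fn": "step_arm", "kwargs": {
  "increments": [
    {"slide":[0,0,0.003],"roll":0},
    {"slide":[0,0,0.008],"roll":0},
    {"slide":[0,0,0.014],"roll":0},
    {"slide":[0,0,0.02],"roll":0},
    {"slide":[0,0,0.023],"roll":0}
  ]
}}

```text
t: 14.35
eef_pos: [546.5, 53.5, 206.1]
tcp_rot: [3.142, 0.001, 0.097]
ft_force: [0.0, -0.3, -1.6]
opening: 0.206
grip_force: 30.0
```

```bash
python3 - <<'E'
from h import *
s=state();p=s['eef_pos'];y=s['tcp_rot'][2];print(s['t'],p,s['tcp_rot'],s['ft_force'])
X=np.array([np.cos(y),np.sin(y)]);Y=np.array([np.sin(y),-np.cos(y)])
for n in ['scene','wrist']:
    c=cam(n);d=cloud(c).reshape(-1,3);d=d[~np.isnan(d[:,0])]
    q=np.c_[(d[:,:2]-p[:2])@X,(d[:,:2]-p[:2])@Y,d[:,2]]
    k=q[(abs(q[:,0])<12)&(abs(q[:,1])<45)&(abs(q[:,1])>14)&(q[:,2]>180)&(q[:,2]<222)]
    print(n,'bail',len(k),k.mean(0).round(1))
    h=q[(q[:,0]>-35)&(q[:,0]<90)&(abs(q[:,1])<6)&(q[:,2]>195)&(q[:,2]<240)]
    for a in range(-35,90,7):
        t=h[(h[:,0]>=a)&(h[:,0]<a+7)]
        if len(t): print(a,len(t),np.median(t,0).round(1),t[:,2].max().round(1))
    if n=='scene': cv2.imwrite('pics/h2.png',cv2.resize(c['color'][120:240,220:380],(800,600),interpolation=2)[:,:,::-1])
E
```

```text
14.35 [546.49661459  53.47660797 206.11894123] [3.14156809e+00 5.49366484e-04 9.67945003e-02] [ 0.01734095 -0.3092042  -1.63569582]
scene bail 59 [-2.000e-01 -1.370e+01  2.019e+02]
-28 3 [-2.300e+01  2.000e-01  2.276e+02] 228.1
-21 9 [-17.5  -1.2 222.4] 228.2
-14 8 [-11.   -0.4 215.9] 237.3
-7 14 [ -3.6  -0.9 214. ] 238.0
0 5 [  2.7  -0.7 211.1] 216.2
7 4 [ 13.1  -1.7 216.9] 218.4
14 9 [ 17.4  -1.9 221.2] 224.9
21 9 [ 24.4  -1.5 224.6] 227.2
28 5 [ 29.4  -3.3 225.1] 227.8
35 8 [ 37.2  -1.1 224.8] 227.9
42 6 [ 46.4  -1.6 225.6] 227.3
49 6 [ 52.2  -1.8 226. ] 227.9
56 6 [ 59.   -0.3 224.9] 227.3
63 6 [ 65.3  -1.6 224.5] 228.7
70 6 [ 73.2  -1.7 224.8] 226.2
77 8 [ 80.1  -0.8 225.4] 227.3
84 4 [ 86.4  -2.7 225.3] 226.4
wrist bail 667 [ 2.100e+00 -1.000e-01  2.052e+02]
-7 4 [-2.000e-01 -0.000e+00  2.125e+02] 214.3
0 102 [  4.   -0.  213.9] 239.9
7 161 [  7.7   0.3 233.5] 239.9
14 75 [ 17.6  -0.3 222.4] 226.3
21 116 [ 24.7  -0.3 225.7] 227.8
28 117 [ 31.5  -0.3 225.8] 228.1
35 125 [ 38.4  -0.3 225.9] 228.0
42 135 [ 45.5  -0.3 225.8] 228.0
49 140 [ 52.6   0.3 225.8] 227.7
56 143 [ 59.5  -0.3 225.9] 228.1
63 154 [ 66.5  -0.  225.9] 228.1
70 144 [7.370e+01 2.000e-01 2.258e+02] 228.0
77 167 [ 80.3  -0.3 225.8] 228.0
84 156 [ 87.   -0.3 225.8] 228.3
```

View pics/h2.png

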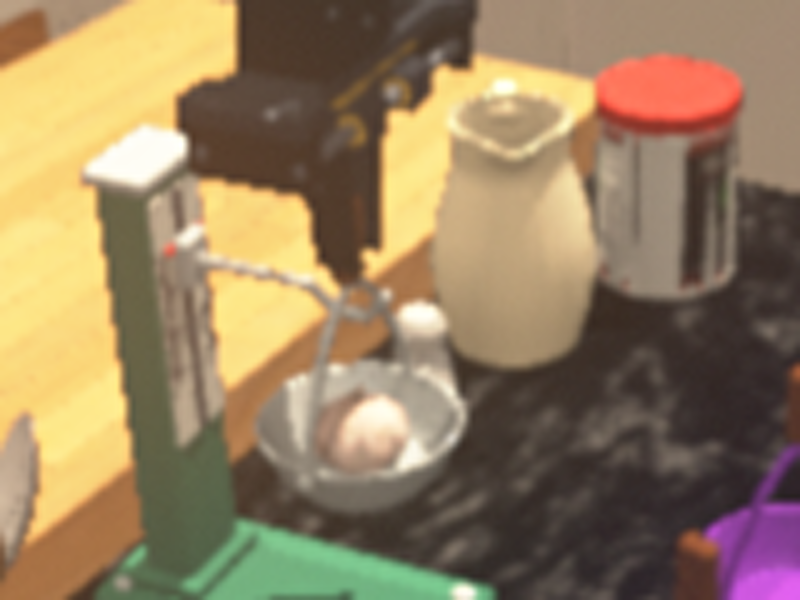

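The hook passes under the apex and is centred. I'll average the wrist force for the weight, then ease down.

```bash
cat > f.py <<'E'
from h import *
import sys
F=[]
for i in range(int(sys.argv[1])): cam('top');F.append(state()['ft_force'])
F=np.array(F);s=state();print(s['t'],s['eef_pos'],F.mean(0).round(2),(F.std(0)/len(F)**.5).round(2))
E
python3 f.py 14
```

```text
15.15 [546.67468482  53.48041409 206.62260428] [ 0.35  0.21 -2.21] [0.11 0.09 0.16]
```

Emit:
{"fn": "step_arm", "kwargs": {
  "increments": [
    {"slide":[0,0,0.002],"roll":0},
    {"slide":[0,0,0.004],"roll":0},
    {"slide":[0,0,0.006],"roll":0},
    {"slide":[0,0,0.008],"roll":0},
    {"slide":[0,0,0.0095],"roll":0}
  ]
}}

```text
t: 15.78
eef_pos: [546.7, 53.5, 196.9]
tcp_rot: [3.141, 0.0, 0.097]
ft_force: [0.6, -0.2, -2.0]
opening: 0.211
grip_force: 30.0
```

Emit:
{"fn": "step_arm", "kwargs": {
  "increments": [
    {"slide":[0,0,0.0015],"roll":0},
    {"slide":[0,0,0.0035],"roll":0},
    {"slide":[0,0,0.0055],"roll":0},
    {"slide":[0,0,0.0075],"roll":0},
    {"slide":[0,0,0.0095],"roll":0}
  ]
}}

```text
t: 16.4
eef_pos: [546.7, 53.5, 187.5]
tcp_rot: [3.141, -0.0, 0.097]
ft_force: [0.4, -0.1, -2.0]
opening: 0.207
grip_force: 30.0
```

```bash
python3 f.py 10
```

```text
16.9 [546.69394564  53.45214927 187.66280241] [-0.16  0.04 -1.4 ] [0.2  0.13 0.15]
```

The load is transferring at about 0.1 N per mm, so balance should be at about TCP z = 174.

Emit:
{"fn": "step_arm", "kwargs": {
  "increments": [
    {"slide":[0,0,0.0015],"roll":0},
    {"slide":[0,0,0.0035],"roll":0},
    {"slide":[0,0,0.0055],"roll":0},
    {"slide":[0,0,0.0075],"roll":0},
    {"slide":[0,0,0.009],"roll":0}
  ]
}}

```text
t: 17.52
eef_pos: [546.7, 53.5, 178.5]
tcp_rot: [3.142, -0.0, 0.097]
ft_force: [-0.6, 0.1, -0.6]
opening: 0.207
grip_force: 30.0
```

Emit:
{"fn": "step_arm", "kwargs": {
  "increments": [
    {"slide":[0,0,0.0015],"roll":0},
    {"slide":[0,0,0.003],"roll":0},
    {"slide":[0,0,0.004],"roll":0},
    {"slide":[0,0,0.004],"roll":0},
    {"slide":[0,0,0.004],"roll":0}
  ]
}}

```text
t: 18.15
eef_pos: [546.7, 53.5, 174.7]
tcp_rot: [3.142, -0.0, 0.097]
ft_force: [0.4, 0.0, -0.4]
opening: 0.209
grip_force: 30.0
```

```bash
python3 f.py 20; python3 - <<'E'
from h import *
s=state();p=s['eef_pos'];y=s['tcp_rot'][2]
X=np.array([np.cos(y),np.sin(y)]);Y=np.array([np.sin(y),-np.cos(y)])
for n in ['scene','wrist']:
    d=cloud(cam(n)).reshape(-1,3);d=d[~np.isnan(d[:,0])]
    q=np.c_[(d[:,:2]-p[:2])@X,(d[:,:2]-p[:2])@Y,d[:,2]]
    h=q[(q[:,0]>30)&(q[:,0]<85)&(abs(q[:,1])<5)&(q[:,2]>165)&(q[:,2]<240)]
    print(n,len(h),np.median(h,0).round(1))
    k=q[(abs(q[:,0])<12)&(abs(q[:,1])<45)&(q[:,2]>150)&(q[:,2]<200)];print('bail',k.mean(0).round(1))
E
```

```text
19.15 [546.68260323  53.47169977 174.60955902] [-0.02 -0.23 -0.21] [0.12 0.13 0.08]
scene 50 [ 56.   -1.7 203.8]
bail [ -0.5 -10.2 178.4]
wrist 1250 [ 59.3  -0.3 204.3]
bail [  2.9  -0.2 178.7]
```

The dip is 21.5 mm and the residual force is about 0.2 N. I'll go a last 1.5 mm, settle and release.

Emit:
{"fn": "step_arm", "kwargs": {
  "increments": [
    {"slide":[0,0,0.001],"roll":0},
    {"slide":[0,0,0.0015],"roll":0},
    {"slide":[0,0,0.0015],"roll":0},
    {"slide":[0,0,0.0015],"roll":0},
    {"slide":[0,0,0.0015],"roll":0}
  ]
}}

```text
t: 19.88
eef_pos: [546.7, 53.5, 173.1]
tcp_rot: [3.141, -0.0, 0.097]
ft_force: [-0.2, 0.2, -0.5]
opening: 0.208
grip_force: 30.0
```

```bash
python3 f.py 24
```

```text
21.075 [546.69735917  53.46220758 173.1097119 ] [ 0.13 -0.19 -0.04] [0.11 0.1  0.1 ]
```

Balanced within about 1 mm and at rest, so I release.

Emit:
{"fn": "step_arm", "kwargs": {
  "increments": [
    {"slide":[0,0,0],"roll":0},
    {"slide":[0,0,0],"roll":0},
    {"slide":[0,0,0],"roll":0},
    {"slide":[0,0,0],"roll":0},
    {"slide":[0,0,0],"roll":0}
  ],
  "fingers": 0.7
}}

```text
t: 21.7
eef_pos: [546.7, 53.5, 173.1]
tcp_rot: [3.142, -0.0, 0.097]
ft_force: [0.8, 1.0, 0.3]
opening: 0.669
grip_force: 0.0
```

Emit:
{"fn": "step_arm", "kwargs": {
  "increments": [
    {"slide":[0,0,0],"roll":0},
    {"slide":[0,0,0],"roll":0},
    {"slide":[0,0,0],"roll":0},
    {"slide":[0,0,0],"roll":0},
    {"slide":[0,0,-0.003],"roll":0}
  ]
}}

```text
t: 22.32
eef_pos: [546.6, 53.5, 176.1]
tcp_rot: [3.142, 0.0, 0.097]
ft_force: [0.2, 0.5, -0.3]
opening: 0.7
grip_force: 0.0
```

Emit:
{"fn": "step_arm", "kwargs": {
  "increments": [
    {"slide":[0,0,-0.01],"roll":0},
    {"slide":[0,0,-0.025],"roll":0},
    {"slide":[0,0,-0.045],"roll":0},
    {"slide":[0,0,-0.07],"roll":0},
    {"slide":[0,0,-0.09],"roll":0}
  ]
}}

```text
t: 22.95
eef_pos: [546.9, 53.5, 268.3]
tcp_rot: [3.141, -0.002, 0.097]
ft_force: [0.3, 0.3, 0.5]
opening: 0.699
grip_force: 0.0
```

Emit:
{"fn": "step_arm", "kwargs": {
  "increments": [
    {"slide":[0,0,-0.02],"roll":0},
    {"slide":[-0.02,0,-0.04],"roll":0},
    {"slide":[-0.05,0,-0.05],"roll":0},
    {"slide":[-0.07,0,-0.05],"roll":0},
    {"slide":[-0.08,0,-0.05],"roll":0}
  ]
}}

```text
t: 23.58
eef_pos: [466.3, 45.7, 317.3]
tcp_rot: [3.141, -0.002, 0.097]
ft_force: [0.7, -0.3, 0.1]
opening: 0.696
grip_force: 0.0
```

```bash
python3 - <<'E'
from h import *
s=state();print(s['t'],s['eef_pos'],s['opening'],s['ft_force'])
o=np.array([546.7,53.5]);y=.097
X=np.array([np.cos(y),np.sin(y)]);Y=np.array([np.sin(y),-np.cos(y)])
for i in range(6):
    c=cam('scene');d=cloud(c).reshape(-1,3);d=d[~np.isnan(d[:,0])]
    q=np.c_[(d[:,:2]-o)@X,(d[:,:2]-o)@Y,d[:,2]]
    h=q[(q[:,0]>30)&(q[:,0]<85)&(abs(q[:,1])<5)&(q[:,2]>165)&(q[:,2]<240)]
    k=q[(abs(q[:,0])<25)&(abs(q[:,1])<25)&(q[:,2]>205)&(q[:,2]<250)]
    print(len(h),np.median(h,0).round(1),'grip',k.mean(0).round(1))
    for _ in range(4): cam('top')
w=cam('wrist')
b=cv2.resize(c['color'][120:240,220:380],(400,300),interpolation=2)
cv2.imwrite('pics/end.png',np.hstack([b,cv2.resize(w['color'],(400,300))])[:,:,::-1])
for t in ['tin','salt_shaker','spice_jar']:
    for n in ['top','scene']:
        cc=cam(n)
        for m in mark_of(n,t)[:1]: print(t,m['confidence'],px2w(cc,m['uv'],z=0).round())
E
```

```text
23.575 [466.34225378  45.70361853 317.33080689] 0.6961359512395712 [ 0.65105478 -0.34471926  0.10598269]
47 [ 55.5  -1.6 202. ] grip [ -2.5  -2.9 226.6]
43 [ 58.4  -1.9 202.4] grip [ -2.4  -2.5 226. ]
46 [ 58.1  -1.2 202.1] grip [ -2.4  -2.6 226.4]
44 [ 59.1  -1.6 201.9] grip [ -2.2  -2.5 226.6]
43 [ 55.9  -1.4 202.4] grip [ -2.1  -2.7 226.3]
49 [ 57.1  -1.8 202.3] grip [ -2.2  -2.7 226.9]
tin 0.69 [566. 260.   0.]
tin 0.37 [420. 268.   0.]
salt_shaker 0.76 [ 643. -135.    0.]
salt_shaker 0.58 [ 626. -120.    0.]
spice_jar 0.69 [421. 279.   0.]
spice_jar 0.68 [414. 274.   0.]
```

View pics/end.png

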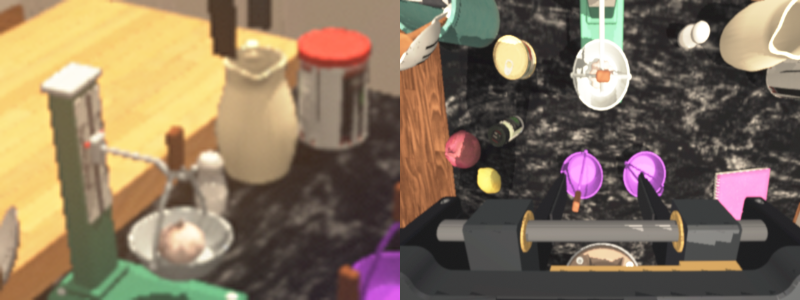

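The pan hangs still and free from the hook at scene crop (175,165), and the garlic is still in it. The hook reading is steady at 202, and the tin, shaker and jar have not moved.

```bash
python3 -c "
from cell import env;print(env.job_done())"
```

```text
the job is handed in; nothing more can be done
None
```

The pan of garlic is hanging still and free in the green scale's hook (dip about 23 mm), the bystanders look unmoved in the camera views, and I've handed the job in at about 26 s of the 61 s limit; one early grasp closed just above the grip because the fingertips sit about 36 mm higher than reported, but it disturbed nothing.

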